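# Light the gas forge from its control box

## Task

Light the gas forge from the grey control box on the bench, with the tips of the closed fingers: first press down the raised end of the long rocker until it has tipped fully over, then push the wide round plunger fully in, and last press the square key right down and keep it down: the program finishes while still holding the key down. Do not press the slim pin, and do not lift or move the nail tin, the mallet or the hoof tester.

Things in the scene. Friction and masses are not known exactly. Their poses are not given: they have to be found in the camera images.
- panel: Grey control box fixed to the bench, 240 x 240 mm and 60 mm high; origin at the centre of its underside on the bench, z up. On its top sit four equal dark square blocks (78 x 78 x 10 mm, so their tops are 70 mm above the bench), centred 50 mm either side of the box's centre along its x and y; which control is on which block's place changes. The box is turned differently each time and all blocks and controls turn with it. All controls are bare steel.
- rocker_block: Block of the long rocker; fixed, origin at the centre of its underside, axes parallel to the box's. The rocker's paddle is 64 mm long (along x) x 32 mm wide x 8 mm thick and pivots about the block's y axis 23 mm above the origin; two low cheeks hold the pivot and reach only 3 mm above the pivot, within 9 mm of it along x, outside the paddle's sides. At the start the +x end of the paddle (the one away from the robot) is the raised one.
- rocker (a joint): Tilt of the rocker in rad: 0 = +x end fully raised (at the start 0 to 0.05), 0.44 = fully over, +x end down. Stiff: it stays where it is left; about 3 N on the raised end moves it. Pressed near its end, the surface there sinks about 10 mm from start to fully over.
- rocker_press (a point): Point on the top surface of the rocker's paddle, on its middle line, 22 mm from the pivot towards the +x end: the place to press. It moves with the paddle.
- plunger_block: Block of the wide round plunger; fixed, origin at the centre of its underside, axes parallel to the box's.
- plunger (a joint): How far the plunger is pushed in, m: 0 to 0.0015 at the start, 0.010 = fully in. It stays where it is pushed; about 3 N moves it straight down.
- plunger_top (a point): Centre of the flat round top (42 mm across) of the plunger; 12 mm above its block when out, 2 mm above it when fully in.
- key_block: Block of the square key with all it carries; fixed, origin at the centre of its underside, axes parallel to the box's.
- key (a joint): How far the square key is pressed, m: 0 = up, 0.008 = right down. It springs back; it needs 2 N to start moving and about 5.5 N right down.
- key_top (a point): Centre of the flat top (30 x 30 mm) of the square key; 12 mm above its block when up, 4 mm above it when right down.
- pin_block: Block of the slim pin; fixed, origin at the centre of its underside, axes parallel to the box's.
- pin (a joint): How far the slim pin (reset of the heat cut-out, not to be pressed) is pushed in, m: 0 = out; it springs back.
- pin_top (a point): Top of the slim upright pin, 14 mm across, 30 mm above its block (100 mm above the bench).
- tin: Closed red nail tin, 89 x 124 x 46 mm, loose beside the box on its +y side; origin at the centre of its underside.
- mallet: Pine mallet lying loose beside the box on its -y side: head 70 x 120 x 70 mm, handle 26 mm thick reaching 234 mm along its +x; origin under the head's centre on the bench.
- tester: Hoof tester, a bright pincer of 14 mm bar about 300 mm long and 90 mm wide, lying flat and loose beyond the box; jaws at its +x end, origin on the bench near mid-length.

How it is judged:
On the way, in this order (a step that is already met when the one before it is completed fails the run):
1. the rocker is tipped fully over by the fingers (value of joint rocker above 0.38 rad and contact force between the fingers and rocker_block above 0.3 N), for 0.05 s.
2. then the plunger is pushed fully in by the fingers (value of joint rocker above 0.38 rad and value of joint plunger above 0.008 m and contact force between the fingers and plunger_block above 0.3 N), for 0.05 s.
3. then the square key is held right down by the fingers (value of joint rocker above 0.38 rad and value of joint plunger above 0.008 m and value of joint key above 0.006 m and contact force between the fingers and key_block above 1.5 N), for 0.2 s.
At the end, for the whole second after the job is handed in: The rocker is over (more than 0.38 of 0.44 rad), the plunger in (more than 8 of 10 mm), and the fingers are holding the square key down (more than 6 of 8 mm, with more than 1.5 N); the slim pin is out (pressed less than 3 mm); tin, mallet and hoof tester lie within 20 mm of where they were (all of step 3 and value of joint pin below 0.003 m and not (distance of tin from where it was at the start of the episode above 0.02 m) and not (distance of mallet from where it was at the start of the episode above 0.02 m) and not (distance of tester from where it was at the start of the episode above 0.02 m)); the arm keeps its last pose, push and grip.
It fails at once if the plunger is pushed in (over 4 mm) before the rocker is over (value of joint plunger above 0.004 m and value of joint rocker below 0.35 rad).
It fails at once if the square key is pressed (over 3 mm) before rocker and plunger are set (value of joint key above 0.003 m and (value of joint rocker below 0.35 rad or value of joint plunger below 0.0075 m)).
It fails at once if the slim pin is pressed (over 3 mm) (value of joint pin above 0.003 m).
It fails at once if the nail tin, mallet or hoof tester is lifted or moved (over 20 mm) (distance of any of tin, mallet, tester from where it was at the start of the episode above 0.02 m).
It also fails if it takes over 40 s, if anything falls off the work surface, if the arm or the gripper's body presses on something with over 40 N, if the wrist force passes 120 N, or if a joint passes its speed limit or range.

## Robot

A 7-joint arm with a two-finger parallel gripper is mounted at the origin on the work surface. World frame = base frame: x ahead of the robot, y to its left, z up, the work surface at z = 0. Lengths are in m, angles in rad, forces in N, time in s.
With the tool pointing down it reaches from about 0.35 to 0.9 m from the base axis. Payload 19.9 kg.
Tool frame: the origin (TCP) lies at the very end of the fingers, on their centre line; the grasp point (between the pads) lies 19 mm behind it; z points along the fingers, y is the direction in which the jaws open and shut (so a half turn about z gives the same grasp; the last joint's range is limited). The gripper opens to 85 mm and grips with 20 to 120 N. Pads are 22 mm wide; open, the fingers measure 114 mm over their backs; the gripper's body (76 mm by 85 mm) begins 54 mm behind the grasp point. The pads swing forward as they close: fully open they stand 13 mm farther back than shut.
Start: joints at [-1.363, 0.417, -0.01, 1.614, 0.005, 1.111, -0.053], TCP at [0.154, 0.606, 0.205] pointing down, gripper open.
Joint ranges: [-2.81, 2.81], [-0.39, 2.02], [-1.27, 1.25], [0.06, 2.57], [-1.19, 4.33], [0.19, 2], [-2.82, 2.82]. Speed limits (rad/s): [1.89, 1.89, 2.39, 2.39, 3.01, 3.01, 3.01].

## Interface

Orientations are given as a unit quaternion [x, y, z, w].
In Python, from plant import env gives the robot as it stands.
- The arm moves only by the tool carry_out, never from a script. Its argument "increments" is a list that holds one entry, the list of rows, each a list of 5 numbers: the finger opening in mm, from 0 to 85.4, then the shift along the tool's x, y, z in mm, then the turn about the tool's z in rad. In form: [[[hand, x, y, z, yaw], ...]]. A call has exactly 10 rows; each row shifts and turns the commanded pose from where the row before left it, along the tool's axes as they then stand; what a row does not reach is not made up. A row lasts 1/8 s, in which the tool goes at most 62.5 mm and 10.7 degrees, less where a joint would pass 70% of its speed; a pose out of reach is approached as far as the arm can. A call with a gripper value outside its range is refused whole. The fingers move at their own pace and stop on an object; "newtons" is the grip in N (left out, the last holds). Time passes only in rows, so rows that do not move let the fingers close, or fill a call up. It gives the time, the measured TCP pose, the force and the opening at its end, in the units of the state.
- env.observe(): the state, without advancing time (a new reading comes with each control period).
- env.camera(name): name is "scene" or "top" or "wrist"; returns a dict with "pixels" (384x512x3 uint8, blue, green, red), "z_map" (384x512 float32, m along the optical axis (not along the pixel's ray), 0 where there is no reading), "camera_matrix" (3x3 intrinsics, pixels), "R" (3x3) and "t" (3): a world point X has camera coordinates R X + t. Camera axes: x right, y down, z forward; pixel columns grow to the right and rows downward; lengths in m; the calibration is good to about 2 mm. A picture is of the moment at which its call begins.
- env.finish_job(): hands the job in, once; it reports no verdict.
The state is a dict: "time_s": time; "q": joint angles; "qvel": joint speeds; "tau": joint torques, N m; "position": TCP position; "orientation": TCP orientation; "wrist_force": force on the tool from outside, world axes, zero at the start; "torque": the same for the moment, N m; "finger_gap": opening from 0.0 (shut) to 1.0 (fully open).
Only numpy, scipy, OpenCV 4.12 (cv2) and the standard library are available. Lean on these libraries where they do the work, as an engineer would, in place of code of your own. Each camera call takes 0.05 s, during which the arm holds its last target. There are 200 camera calls.

## Working session

There is one attempt and no reset: what is moved stays moved. The work goes in short steps, Python scripts to look and compute and a tool call to move; the robot and the scene stay as the last step left them, time stands still between calls to the robot, and variables do not carry over. Pictures are saved under pics/ and viewed, about 8 in all and at most 12, crops included, and the job is handed in when it is done.

Besides the shell and the picture viewer there is one more tool, called as name([rows], argument=value, ...), one row to a line, values as JSON. carry_out: Moves the arm, as the interface text tells. Its arguments: {"type":"object","properties":{"increments":{"type":"array"},"newtons":{"type":"number"}},"required":["increments"]}

```bash
mkdir -p pics; ls; cat > h.py <<'E'
import numpy as np,cv2
from plant import env
def grab(n,f=None):
    c=env.camera(n)
    if f: cv2.imwrite('pics/'+f,c['pixels'])
    return c
def cloud(c):
    K=c['camera_matrix'];z=c['z_map'];v,u=np.mgrid[:z.shape[0],:z.shape[1]]
    p=np.stack([(u-K[0,2])/K[0,0]*z,(v-K[1,2])/K[1,1]*z,z],-1)
    return (p-np.array(c['t']).ravel())@np.array(c['R'])   # R^T(p-t)
def onplane(c,uv,h):
    K=c['camera_matrix'];R=np.array(c['R']);o=-R.T@np.array(c['t']).ravel()
    uv=np.atleast_2d(uv).astype(float);d=np.c_[uv,np.ones(len(uv))]@np.linalg.inv(K).T@R
    return o+d*((h-o[2])/d[:,2])[:,None]
def proj(c,X):
    p=np.atleast_2d(X)@np.array(c['R']).T+np.array(c['t']).ravel();q=p@np.array(c['camera_matrix']).T
    return q[:,:2]/q[:,2:]
E
python3 - <<'E'
from h import *
s=env.observe();print({k:np.round(v,3) for k,v in s.items()})
a=grab('top','top0.png');b=grab('scene','scene0.png')
cv2.imwrite('pics/both0.png',cv2.resize(np.vstack([a['pixels'],b['pixels']]),(450,600)) )
for c in(a,b):print(np.round(-np.array(c['R']).T@np.array(c['t']).ravel(),3),(c['z_map']>0).mean(),c['camera_matrix'][0,0])
E
```

```text
pics
{'time_s': np.float64(0.0), 'q': array([-1.364,  0.418, -0.01 ,  1.614,  0.005,  1.111, -0.053]), 'qvel': array([ 0.003, -0.001,  0.   , -0.001, -0.   , -0.   , -0.001]), 'tau': array([ 0.0000e+00, -8.6445e+01,  6.7900e-01, -4.3489e+01,  1.9000e-02,
        7.0000e-03,  0.0000e+00]), 'position': array([0.154, 0.605, 0.204]), 'orientation': array([ 0.124,  0.992, -0.001, -0.   ]), 'wrist_force': array([ 0.091,  0.037, -0.583]), 'torque': array([-0.033, -0.023,  0.017]), 'finger_gap': np.float64(1.001)}
[0.384 0.042 1.302] 0.99603271484375 496.4352535010554
[0.943 0.607 0.802] 0.9960174560546875 478.43184636280057
```

View pics/top0.png

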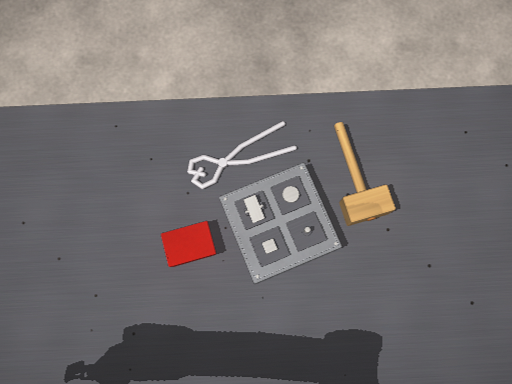

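View pics/scene0.png

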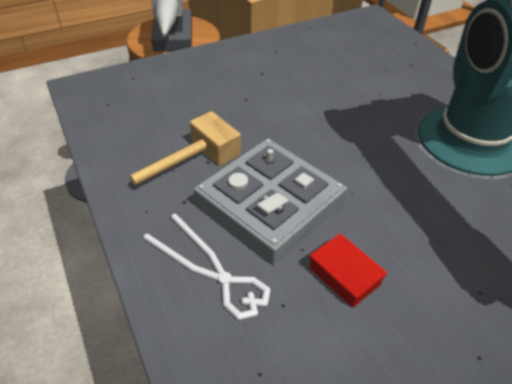

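The top view shows the rocker at (255,209), the plunger at (291,194), the key at (270,246) and the pin at (308,230). The tin is at (188,243), the mallet head at (368,204) and the tester around (230,160). The scene view agrees. Next I'll measure positions.

```bash
python3 - <<'E'
from h import *
seeds={'top':dict(rocker=(255,209),plunger=(291,194),key=(270,246),pin=(308,230)),'scene':dict(rocker=(272,204),plunger=(237,181),key=(304,181),pin=(270,155))}
cen={}
for n in('top','scene'):
    c=grab(n);P=cloud(c);g=c['pixels'].astype(int);K=c['camera_matrix']
    # box top: depth-height 0.05..0.075 near
    m=((P[...,2]>.05)&(P[...,2]<.115)&(np.abs(g.max(2)-g.min(2))<40)&(P[...,0]>.15)&(P[...,0]<.7)&(abs(P[...,1])<.35)).astype(np.uint8)
    m=cv2.morphologyEx(m,cv2.MORPH_OPEN,np.ones((3,3)))
    k,l,st,_=cv2.connectedComponentsWithStats(m);i=1+st[1:,4].argmax();mm=l==i
    q=P[mm];r=cv2.minAreaRect(q[:,:2].astype(np.float32));print(n,'box',np.round(r[0],4),np.round(r[1],4),r[2],'zmed',np.round(np.percentile(q[:,2],[5,25,50,75,95]),4))
    br=((g.min(2)>120)&mm).astype(np.uint8) 
    k,l,st,ce=cv2.connectedComponentsWithStats(br)
    for nm,(u,v) in seeds[n].items():
        j=[j for j in range(1,k) if np.hypot(*(ce[j]-(u,v)))<10 and st[j,4]>8]
        for j in j:
            w=P[l==j];print(nm,ce[j].round(1),st[j,4],'cloud med',np.round(np.median(w,0),4),'zmax',w[:,2].max().round(4), 'rect',cv2.minAreaRect(w[:,:2].astype(np.float32)))
    if n=='top': cv2.imwrite('pics/crop1.png',cv2.resize(c['pixels'][150:295,205:355],None,fx=4,fy=4,interpolation=cv2.INTER_CUBIC))
E
```

```text
top box [ 0.5823 -0.0221] [0.2402 0.24  ] 19.81840705871582 zmed [0.0551 0.0592 0.0631 0.0704 0.0832]
rocker [253.6 208.5] 355 cloud med [0.6114 0.0411 0.0869] zmax 0.0977 rect ((0.612008273601532, 0.04144570603966713), (0.06333208829164505, 0.04585457965731621), 23.605148315429688)
plunger [290.2 193.7] 218 cloud med [ 0.6458 -0.0526  0.0812] zmax 0.0874 rect ((0.6462923884391785, -0.05272474139928818), (0.041736725717782974, 0.040095195174217224), 88.64107513427734)
key [269.1 245.7] 151 cloud med [0.5173 0.0074 0.0819] zmax 0.0886 rect ((0.517997145652771, 0.006777007132768631), (0.028792139142751694, 0.032057177275419235), 19.165443420410156)
pin [306.9 229.2] 27 cloud med [ 0.552  -0.0868  0.0985] zmax 0.1077 rect ((0.5516882538795471, -0.08739836513996124), (0.015060925856232643, 0.011772671714425087), 70.0618896484375)
scene box [ 0.5807 -0.0227] [0.2419 0.2416] 19.972021102905273 zmed [0.0551 0.0596 0.0625 0.0704 0.0835]
rocker [273.4 195.3] 5081 cloud med [0.5978 0.0163 0.0602] zmax 0.103 rect ((0.5798139572143555, -0.02325308322906494), (0.23987221717834473, 0.24120523035526276), 19.93791961669922)
key [304.6 179. ] 193 cloud med [0.5151 0.0081 0.0816] zmax 0.0859 rect ((0.5129324197769165, 0.00035176239907741547), (0.04475964233279228, 0.04096513241529465), 19.61676788330078)
```

View pics/crop1.png

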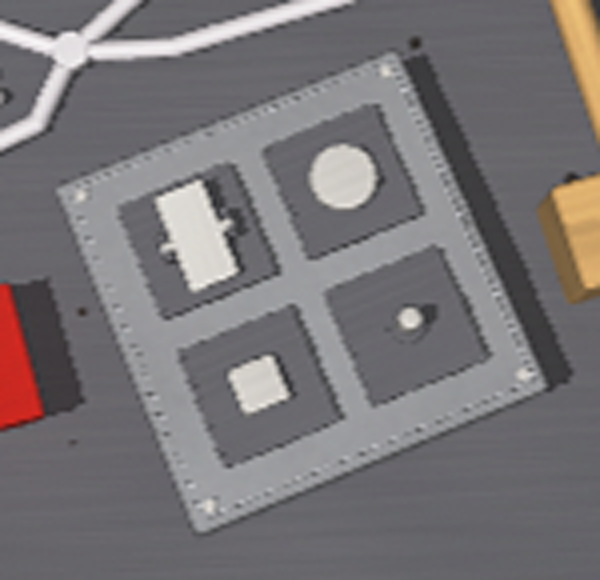

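Both views agree with a box centre at (0.5815, -0.0224) and a yaw of 19.9°. All four controls lie within 1 mm of where that layout puts them. I'm moving over towards the rocker with the fingers closing.

carry_out([
  [[0, -30, -21, 0, 0], [0, -30, -21, 0, 0], [0, -30, -21, 0, 0], [0, -30, -21, 0, 0], [0, -30, -21, 0, 0], [0, -30, -21, 0, 0], [0, -30, -21, 0, 0], [0, -30, -21, 0, 0], [0, -30, -21, 0, 0], [0, -30, -21, 0, 0]],
], newtons=40)

```text
time_s: 1.45
position: [0.3936, 0.3273, 0.2047]
orientation: [0.124, 0.992, -0.0, -0.0]
wrist_force: [0.6, -0.7, 0.9]
finger_gap: -0.006
```

carry_out([
  [[0, -30, -21, 0, 0], [0, -30, -21, 0, 0], [0, -30, -21, 0, 0], [0, -30, -21, 0, 0], [0, -30, -21, 0, 0], [0, -30, -21, 0, 0], [0, -30, -21, 0, 0], [0, -30, -21, 0, 0], [0, -30, -21, 0, 0], [0, -30, -21, 0, 0]],
])

```text
time_s: 2.7
position: [0.6326, 0.0501, 0.2046]
orientation: [0.124, 0.992, -0.0, -0.0]
wrist_force: [0.4, 0.1, 0.1]
finger_gap: 0.001
```

carry_out([
  [[0, 0, 0, 0, -0.12], [0, 0, 0, 0, -0.12], [0, 0, 0, 0, -0.12], [0, 0, 0, 0, -0.12], [0, 0, 0, 0, -0.117], [0, 0, 0, 10, 0], [0, 0, 0, 10, 0], [0, 0, 0, 10, 0], [0, 0, 0, 0, 0], [0, 0, 0, 0, 0]],
])

```text
time_s: 3.95
position: [0.6321, 0.051, 0.1749]
orientation: [-0.173, 0.985, -0.0, 0.0]
wrist_force: [0.3, 0.1, -0.1]
finger_gap: 0.0
```

carry_out([
  [[0, 0, -2, 10, 0], [0, 0, 0, 10, 0], [0, 0, 0, 10, 0], [0, 0, 0, 10, 0], [0, 0, 0, 10, 0], [0, 0, 0, 10, 0], [0, 0, 0, 5, 0], [0, 0, 0, 0, 0], [0, 0, 0, 0, 0], [0, 0, 0, 0, 0]],
])

```text
time_s: 5.2
position: [0.6329, 0.0491, 0.1101]
orientation: [-0.173, 0.985, -0.0, 0.0]
wrist_force: [-0.6, -0.4, -0.2]
finger_gap: 0.001
```

```bash
python3 - <<'E'
from h import *
s=env.observe();print(s['position'],s['wrist_force'])
a=grab('scene');w=grab('wrist')
x=cv2.resize(a['pixels'][100:260,170:370],(600,480),interpolation=cv2.INTER_CUBIC)
cv2.imwrite('pics/c2.png',np.hstack([cv2.resize(x,(400,320)),cv2.resize(w['pixels'],(400,320))]))
E
```

```text
[0.632866   0.04906465 0.11006891] [-0.64919562 -0.44705524 -0.23079454]
```

View pics/c2.png

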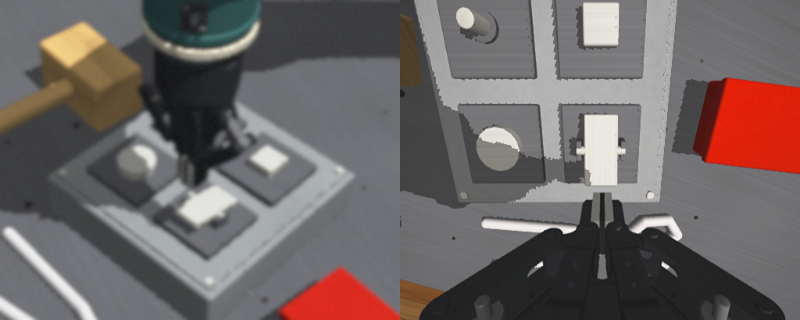

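The scene crop shows the finger tips above the rocker. In the wrist view (right half) they are on its middle line at the far, raised end, at about (602,190). I'll press now.

carry_out([
  [[0, 0, 0, 8, 0], [0, 0, 0, 7, 0], [0, 0, 0, 3, 0], [0, 0, 0, 2, 0], [0, 0, 0, 2, 0], [0, 0, 0, 2, 0], [0, 0, 0, 2, 0], [0, 0, 0, 1, 0], [0, 0, 0, 1, 0], [0, 0, 0, 0, 0]],
])

```text
time_s: 6.55
position: [0.6327, 0.049, 0.0817]
orientation: [-0.173, 0.985, -0.0, -0.0]
wrist_force: [0.4, 0.8, -0.1]
finger_gap: 0.001
```

carry_out([
  [[0, 0, 0, 1, 0], [0, 0, 0, 1, 0], [0, 0, 0, 1, 0], [0, 0, 0, 0, 0], [0, 0, 0, 0, 0], [0, 0, 0, 0, 0], [0, 0, 0, 0, 0], [0, 0, 0, 0, 0], [0, 0, 0, 0, 0], [0, 0, 0, 0, 0]],
])

```text
time_s: 7.8
position: [0.6327, 0.049, 0.0787]
orientation: [-0.173, 0.985, -0.0, -0.0]
wrist_force: [-0.1, 0.6, -0.3]
finger_gap: 0.001
```

```bash
python3 - <<'E'
from h import *
s=env.observe();print(s['position'],s['wrist_force'])
a=grab('scene');w=grab('wrist')
x=a['pixels'][130:240,210:340]
cv2.imwrite('pics/c3.png',np.hstack([cv2.resize(x,(400,320),interpolation=cv2.INTER_CUBIC),cv2.resize(w['pixels'],(400,320))]))
E
```

```text
[0.63267954 0.04902968 0.07872478] [-0.11019526  0.58055802 -0.34034481]
```

View pics/c3.png

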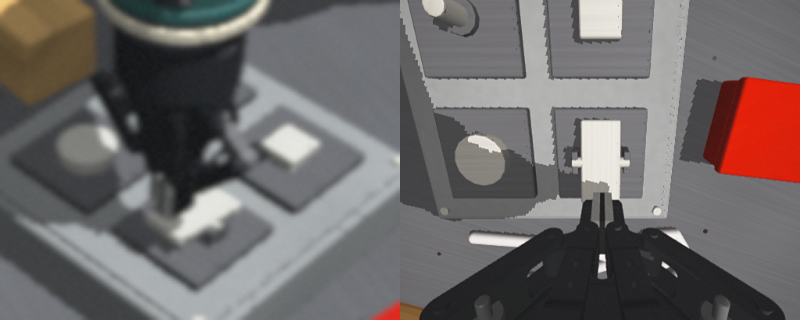

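```bash
cat >> h.py <<'E'
C=np.array([.5815,-.0224]);th=np.radians(19.9);ex=np.array([np.cos(th),np.sin(th)]);ey=np.array([-ex[1],ex[0]])
def rk(c):
    P=cloud(c);d=P[...,:2]-C;lx=d@ex*1e3-50;ly=d@ey*1e3-50
    for a in range(-30,32,6):
        m=(abs(lx-a)<3)&(abs(ly)<10)&(P[...,2]>.06);print(a,m.sum(),np.round(np.percentile(P[...,2][m]*1e3,[10,50,90]),1) if m.sum() else '')
E
python3 - <<'E'
from h import *
w=grab('wrist');rk(w);print(); rk(grab('scene'))
print(env.observe()['wrist_force'])
E
```

```text
-30 369 [80.3 82.  83. ]
-24 327 [82.3 83.3 84.3]
-18 312 [83.6 84.6 85.6]
-12 313 [84.6 85.7 86.7]
-6 311 [86.  86.8 87.8]
0 770 [ 87.6 199.7 202.7]
6 3254 [149.3 184.2 196. ]
12 4804 [116.7 162.6 194.4]
18 564 [ 91.1 124.3 154.3]
24 248 [ 92.9 144.9 154.6]
30 290 [143.3 154.9 160.3]

-30 12 [80.7 81.8 83.5]
-24 17 [80.9 82.2 83.9]
-18 18 [82.1 84.4 85.5]
-12 15 [83.5 84.7 85.6]
-6 41 [ 86.9 499.5 504. ]
0 62 [ 87.  495.9 500.4]
6 90 [ 88.8 488.6 495.7]
12 99 [ 90.3 484.3 490.1]
18 82 [ 71.6 465.1 485.5]
24 74 [ 70.   93.5 465.1]
30 193 [ 76.  133.3 463.8]
[ 0.94959241  0.45139072 -0.75570181]
```

```bash
python3 - <<'E'
from h import *
p=env.observe()['position']
c=grab('scene');uv=proj(c,[p,p+[0,0,.0143],np.r_[C+72*ex*1e-3+50*ey*1e-3,.0925]]);print(uv)
x0,y0=225,165
im=cv2.resize(c['pixels'][y0:y0+60,x0:x0+80],(480,360),interpolation=cv2.INTER_CUBIC)
for q,col in zip(uv,[(0,0,255),(0,255,0),(255,0,0)]): cv2.circle(im,tuple(int(v) for v in ((q-(x0,y0)+.5)*6)),3,col,-1)
w=grab('wrist');iw=w['pixels'].copy();uw=proj(w,[p,p+[0,0,.0143]]);print(uw)
for q,col in zip(uw,[(0,0,255),(0,255,0)]): cv2.circle(iw,tuple(int(v) for v in q),2,col,-1)
iw=cv2.resize(iw[150:330,256:400],(288,360))
cv2.imwrite('pics/c4.png',np.hstack([im,iw]))
# fingertip height: lowest cloud points of the dark finger near the tip
P=cloud(w);d=P[...,:2]-p[:2];m=(np.hypot(d[...,0],d[...,1])<.02)&(w['pixels'].max(2)<90)&(P[...,2]>.065)
print(m.sum(),np.round(np.percentile(P[...,2][m],[0,5,20,50]),4))
E
```

```text
[[264.67683352 210.57431923]
 [264.88919188 205.82883669]
 [265.12368319 205.95868135]]
[[258.34026558 225.25888975]
 [258.31237789 235.08664958]]
8450 [0.0696 0.1267 0.1516 0.1757]
```

View pics/c4.png

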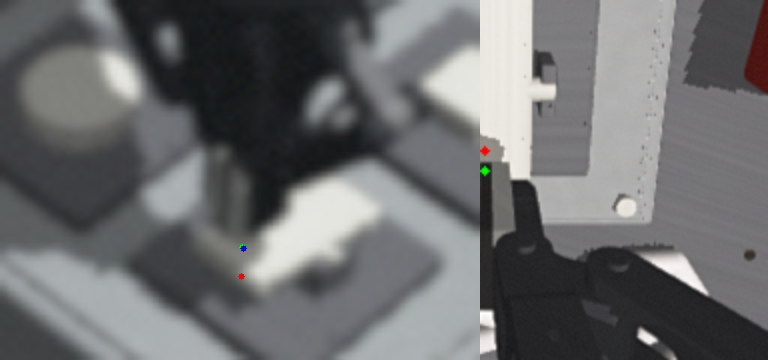

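The crop shows the real finger tips about 14 mm above the reported TCP, just over the paddle. The paddle hasn't moved, so I'll keep going down until I feel contact.

carry_out([
  [[0, 0, 0, 1, 0], [0, 0, 0, 1, 0], [0, 0, 0, 1, 0], [0, 0, 0, 1, 0], [0, 0, 0, 1, 0], [0, 0, 0, 0, 0], [0, 0, 0, 0, 0], [0, 0, 0, 0, 0], [0, 0, 0, 0, 0], [0, 0, 0, 0, 0]],
])

```text
time_s: 9.35
position: [0.6327, 0.049, 0.0737]
orientation: [-0.173, 0.985, -0.0, 0.0]
wrist_force: [-0.1, 0.3, -1.0]
finger_gap: 0.002
```

```bash
python3 - <<'E'
from h import *
w=grab('wrist');rk(w)
print(env.observe()['wrist_force'])
E
```

```text
-30 380 [80.2 82.  83. ]
-24 346 [82.4 83.4 84.4]
-18 334 [83.6 84.6 85.5]
-12 331 [84.8 85.7 86.6]
-6 335 [85.9 87.  87.8]
0 790 [ 87.6 194.5 197.7]
6 3276 [143.2 179.1 191. ]
12 4821 [111.8 157.5 189.4]
18 482 [ 91.1 125.5 165.1]
24 235 [ 93.1 141.5 149.8]
30 276 [138.4 149.9 155.6]
[-0.70244791  0.71391654  0.10098643]
```

carry_out([
  [[0, 0, 0, 1, 0], [0, 0, 0, 1, 0], [0, 0, 0, 1, 0], [0, 0, 0, 1, 0], [0, 0, 0, 1, 0], [0, 0, 0, 1, 0], [0, 0, 0, 0, 0], [0, 0, 0, 0, 0], [0, 0, 0, 0, 0], [0, 0, 0, 0, 0]],
])

```text
time_s: 10.65
position: [0.6327, 0.0491, 0.0677]
orientation: [-0.173, 0.985, -0.0, 0.0]
wrist_force: [-0.8, 0.2, -0.2]
finger_gap: -0.003
```

```bash
python3 - <<'E'
from h import *
w=grab('wrist');rk(w)
print(env.observe()['wrist_force'])
E
```

```text
-30 435 [70.8 81.9 82.9]
-24 377 [82.3 83.4 84.4]
-18 354 [83.6 84.6 85.5]
-12 359 [84.8 85.6 86.7]
-6 347 [85.9 87.  87.9]
0 808 [ 87.6 188.4 191.7]
6 3290 [ 90.6 173.  185. ]
12 4828 [105.  151.5 183.4]
18 413 [ 91.5 131.7 159.4]
24 210 [132.3 141.4 143.8]
30 280 [132.3 144.2 150. ]
[0.24342041 0.91128022 0.81286104]
```

```bash
python3 - <<'E'
from h import *
p=env.observe()['position'];print(p, 'tcp local',(p[:2]-C)@ex*1e3-50,(p[:2]-C)@ey*1e3-50)
w=grab('wrist','w5.png');P=cloud(w)
for col in(251,265):
  for r in range(205,300,6):
    X=P[r,col];print(col,r,w['pixels'][r,col],np.round([(X[:2]-C)@ex*1e3-50,(X[:2]-C)@ey*1e3-50,X[2]*1e3],1))
cv2.imwrite('pics/c5.png',cv2.resize(w['pixels'][170:310,170:350],(720,560),interpolation=cv2.INTER_CUBIC))
E
```

```text
[0.63268447 0.04901196 0.06772654] tcp local 22.435322204735797 -0.2743328622982659
251 205 [223 230 233] [-0.4 -4.5 88. ]
251 211 [223 231 233] [ 3.1 -4.6 88.7]
251 217 [223 230 232] [ 6.7 -4.6 89.2]
251 223 [216 227 229] [ 9.9 -4.6 90.9]
251 229 [135 143 146] [13.8 -4.6 90.9]
251 235 [108 111 111] [ 11.   -4.2 103.7]
251 241 [103 106 107] [ 11.2  -4.1 110.1]
251 247 [104 108 109] [ 10.3  -3.8 117.8]
251 253 [103 106 106] [ 11.1  -3.7 122.1]
251 259 [103 106 108] [ 10.4  -3.6 128.3]
251 265 [122 126 127] [ 11.3  -3.5 131.8]
251 271 [36 32 31] [  9.3  -3.3 139.2]
251 277 [37 35 35] [ 10.3  -3.2 142. ]
251 283 [37 35 36] [ 10.1  -3.1 146. ]
251 289 [31 33 32] [  9.7  -3.  150.3]
251 295 [30 31 33] [ 12.4  -3.  150.3]
265 205 [223 231 234] [-0.2  3.7 87.5]
265 211 [224 230 233] [ 3.1  3.7 88.7]
265 217 [224 230 233] [ 6.6  3.7 89.5]
265 223 [223 231 233] [10.   3.7 90.5]
265 229 [135 142 146] [13.7  3.7 91.1]
265 235 [105 107 108] [ 11.2   3.4 103.5]
265 241 [106 106 108] [ 10.7   3.3 111. ]
265 247 [105 109 110] [ 11.    3.1 116.6]
265 253 [106 109 109] [ 11.    3.  122.3]
265 259 [106 108 109] [ 11.1   2.9 127.2]
265 265 [120 123 125] [ 10.9   2.8 132.4]
265 271 [34 30 30] [ 10.5   2.7 137.5]
265 277 [38 37 37] [  9.7   2.6 142.7]
265 283 [39 38 38] [  9.7   2.5 146.6]
265 289 [29 28 27] [ 12.5   2.5 146.7]
265 295 [38 36 36] [ 18.5   2.6 142.9]
```

View pics/c5.png

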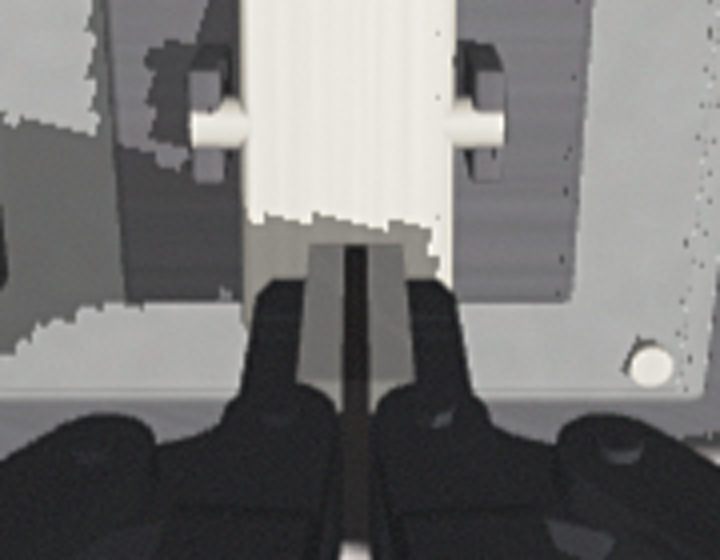

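The finger front face is at local x = 11 mm, as it should be, but it ends at z of about 100. So the tips stand about 30 mm above the reported TCP and still some 8 mm above the paddle. I'll go on by force and depth readings.

carry_out([
  [[0, 0, 0, 2, 0], [0, 0, 0, 2, 0], [0, 0, 0, 1, 0], [0, 0, 0, 1, 0], [0, 0, 0, 1, 0], [0, 0, 0, 1, 0], [0, 0, 0, 1, 0], [0, 0, 0, 1, 0], [0, 0, 0, 0, 0], [0, 0, 0, 0, 0]],
])

```text
time_s: 12.0
position: [0.6328, 0.0491, 0.0578]
orientation: [-0.173, 0.985, -0.0, 0.0]
wrist_force: [3.8, 1.5, 3.4]
finger_gap: 0.002
```

```bash
cat >> h.py <<'E'
def tip(w,col=None):
    # bottom edge of the pads' front face: cast edge row onto the plane local x = tcp-11
    p=env.observe()['position'];P=cloud(w)
    for col in(251,265):
        for r in range(200,300):
            X=P[r,col]
            if np.hypot(*(X[:2]-p[:2]))<.02 and X[2]>.072 and abs((X[:2]-p[:2])@ex+.011)<.0025 and abs((P[r+4,col,:2]-p[:2])@ex+.011)<.0025 and P[r+6,col,2]-X[2]>.004:
                print('tip',col,r,np.round((X[2]*1e3,(X[:2]-p[:2])@ex*1e3),1));break
E
python3 - <<'E'
from h import *
w=grab('wrist');rk(w);tip(w)
print(env.observe()['wrist_force'])
E
```

```text
-30 625 [70.5 91.9 92.9]
-24 422 [90.6 91.5 92.3]
-18 397 [89.6 90.5 91.2]
-12 373 [88.6 89.5 90.4]
-6 349 [87.7 88.5 89.2]
0 798 [ 87.  178.6 181.8]
6 3247 [127.7 163.3 175. ]
12 4700 [ 99.  142.8 173.5]
18 414 [ 85.1 121.6 149.6]
24 216 [122.3 131.4 133.9]
30 273 [122.5 134.1 139.9]
tip 251 226 [ 84.4 -12.3]
tip 265 226 [ 86.1 -13.1]
[4.12158472 0.25293185 4.39691827]
```

The rocker moved to about 0.39 rad under a force of 4 N. I'll press on to the stop.

carry_out([
  [[0, 0, 0, 0.5, 0], [0, 0, 0, 0.5, 0], [0, 0, 0, 0.5, 0], [0, 0, 0, 0.5, 0], [0, 0, 0, 0, 0], [0, 0, 0, 0, 0], [0, 0, 0, 0, 0], [0, 0, 0, 0, 0], [0, 0, 0, 0, 0], [0, 0, 0, 0, 0]],
])

```text
time_s: 13.3
position: [0.633, 0.0491, 0.0565]
orientation: [-0.173, 0.985, 0.0, 0.0]
wrist_force: [-0.3, 1.0, 14.8]
finger_gap: 0.002
```

```bash
python3 - <<'E'
from h import *
w=grab('wrist');rk(w)
print(env.observe()['wrist_force'])
E
```

```text
-30 704 [70.5 93.3 94.5]
-24 422 [92.  92.9 93.8]
-18 401 [90.6 91.5 92.4]
-12 374 [89.2 90.  91. ]
-6 354 [87.8 88.8 89.6]
0 749 [ 86.9 177.3 180.5]
6 3243 [127.6 162.4 174.1]
12 4661 [ 98.  141.8 172.2]
18 495 [ 84.  112.8 147.8]
24 200 [121.1 130.1 132.5]
30 282 [121.2 132.5 138.6]
[-0.81861504  1.69626202 15.61886273]
```

The rocker is fully over (slope about 0.23, 15 N against the stop). That contact puts the tips about 27.5 mm above the reported TCP. Next is the plunger.

carry_out([
  [[0, 0, 0, -15, 0], [0, 0, 0, -20, 0], [0, 4.5, -20, 0, 0], [0, 4.5, -20, 0, 0], [0, 4.5, -20, 0, 0], [0, 4.5, -20, 0, 0], [0, 4.5, -20, 0, 0], [0, 0, 0, 10, 0], [0, 0, 0, 10, 0], [0, 0, 0, 5, 0]],
])

```text
time_s: 14.6
position: [0.6452, -0.0516, 0.0645]
orientation: [-0.174, 0.985, 0.0, -0.001]
wrist_force: [0.7, 0.7, -1.3]
finger_gap: -0.002
```

```bash
python3 - <<'E'
from h import *
s=env.observe();p=s['position'];print(p,(p[:2]-C)@ex*1e3-50,(p[:2]-C)@ey*1e3+50,s['wrist_force'])
w=grab('wrist');rk(w)
cv2.imwrite('pics/c6.png',w['pixels'])
E
```

```text
[ 0.64517172 -0.05159529  0.06452266] -0.06771725745969803 0.8754621871004886 [ 0.66245776  0.66356414 -1.3091924 ]
-30 700 [70.2 92.3 94.3]
-24 356 [91.6 92.7 93.6]
-18 305 [90.4 91.4 92.2]
-12 295 [89.2 90.1 90.9]
-6 272 [87.9 88.7 89.5]
0 249 [86.6 87.3 88.2]
6 241 [85.2 85.9 86.9]
12 226 [83.8 84.7 85.5]
18 218 [82.5 83.2 84.1]
24 203 [81.2 82.  82.7]
30 76 [79.9 80.8 81.5]
```

View pics/c6.png

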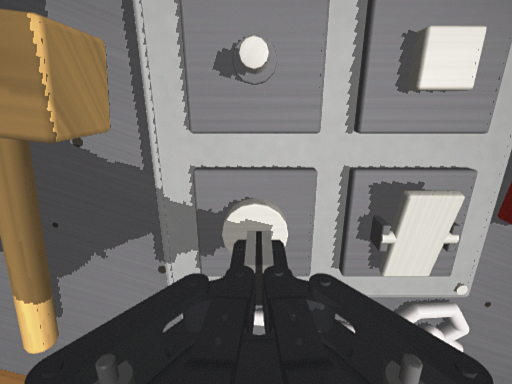

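The wrist view shows the tips over the plunger at (258,232) and the rocker clearly tipped over, with its far end down. Now pressing the plunger.

carry_out([
  [[0, 0, 0, 4, 0], [0, 0, 0, 4, 0], [0, 0, 0, 2, 0], [0, 0, 0, 2, 0], [0, 0, 0, 2, 0], [0, 0, 0, 2, 0], [0, 0, 0, 2, 0], [0, 0, 0, 1, 0], [0, 0, 0, 0, 0], [0, 0, 0, 0, 0]],
])

```text
time_s: 15.9
position: [0.6456, -0.0527, 0.0467]
orientation: [-0.173, 0.985, -0.0, -0.0]
wrist_force: [0.7, 0.1, 0.3]
finger_gap: -0.003
```

carry_out([
  [[0, 0, 0, 0.5, 0], [0, 0, 0, 0.5, 0], [0, 0, 0, 0.5, 0], [0, 0, 0, 0.5, 0], [0, 0, 0, 0, 0], [0, 0, 0, 0, 0], [0, 0, 0, 0, 0], [0, 0, 0, 0, 0], [0, 0, 0, 0, 0], [0, 0, 0, 0, 0]],
])

```text
time_s: 17.15
position: [0.6458, -0.0527, 0.0455]
orientation: [-0.173, 0.985, -0.0, 0.0]
wrist_force: [-4.3, -0.7, 12.4]
finger_gap: -0.001
```

```bash
cat >> h.py <<'E'
def ht(c,lx,ly,r=30,n=''):
    P=cloud(c);d=P[...,:2]-C;a=d@ex*1e3-lx;b=d@ey*1e3-ly;m=(abs(a)<r)&(abs(b)<r)&(P[...,2]>.06)&(P[...,2]<.12)&(c['pixels'].min(2)>110)
    h=P[...,2][m]*1e3;print(n,m.sum(),np.round(np.percentile(h,[5,25,50,75,95]),1) if m.sum() else '')
E
python3 - <<'E'
from h import *
s=env.observe();print(s['position'],s['wrist_force'])
w=grab('wrist');ht(w,50,-50,19,'plunger');ht(w,-50,50,12,'key')
E
```

```text
[ 0.64578953 -0.05271014  0.04546229] [-4.29920008 -0.70183059 12.42529287]
plunger 2002 [ 70.7  72.1  72.7  73.4 106.2]
key 3051 [81.5 82.2 82.6 83.1 83.7]
```

The plunger top is at 72.5 mm with 12 N against the stop, so it is fully in. The key is still up at 82.5 mm. Moving to the key.

carry_out([
  [[0, 0, 0, -20, 0], [0, 0, 0, -20, 0], [0, 20, 20, 0, 0], [0, 20, 20, 0, 0], [0, 20, 20, 0, 0], [0, 20, 20, 0, 0], [0, 20, 20, 0, 0], [0, 0, 0, 10, 0], [0, 0, 0, 10, 0], [0, 0, 0, 0, 0]],
])

```text
time_s: 18.45
position: [0.5177, 0.0068, 0.0641]
orientation: [-0.173, 0.985, -0.0, -0.001]
wrist_force: [-0.2, -0.0, 0.7]
finger_gap: 0.0
```

```bash
python3 - <<'E'
from h import *
s=env.observe();p=s['position'];print(p,(p[:2]-C)@ex*1e3+50,(p[:2]-C)@ey*1e3-50,s['wrist_force'])
w=grab('wrist');t=grab('scene');ht(t,50,-50,19,'plunger');tp=grab('top');ht(tp,50,-50,15,'plunger');ht(w,-50,-50,8,'pin')
cv2.imwrite('pics/c7.png',w['pixels'])
E
```

```text
[0.517669   0.00679354 0.06407937] -0.08264969216187978 -0.8228900665658827 [-0.23431133 -0.00492513  0.71496154]
plunger 232 [69.4 70.9 71.7 72.7 74.2]
plunger 88 [68.  70.7 72.1 73.2 75.7]
pin 366 [ 99.6 100.2 100.6 101.1 101.7]
```

View pics/c7.png

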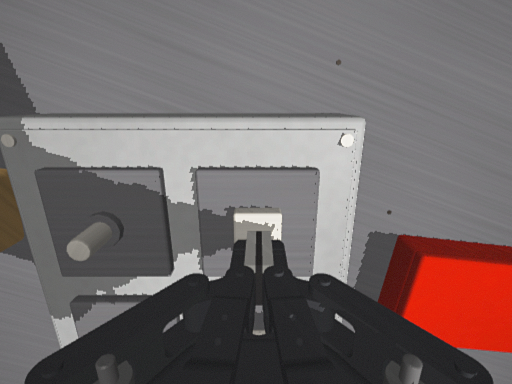

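The plunger stays in at 72 mm, the pin is out at 100 mm, and the tips are centred over the key at (258,232). Now pressing the key.

carry_out([
  [[0, 0, 0, 4, 0], [0, 0, 0, 3, 0], [0, 0, 0, 2, 0], [0, 0, 0, 2, 0], [0, 0, 0, 2, 0], [0, 0, 0, 2, 0], [0, 0, 0, 2, 0], [0, 0, 0, 1, 0], [0, 0, 0, 0, 0], [0, 0, 0, 0, 0]],
])

```text
time_s: 19.85
position: [0.5176, 0.0072, 0.0473]
orientation: [-0.173, 0.985, 0.0, 0.0]
wrist_force: [-7.3, 0.2, 18.5]
finger_gap: -0.002
```

carry_out([
  [[0, 0, 0, 0.5, 0], [0, 0, 0, 0.5, 0], [0, 0, 0, 0, 0], [0, 0, 0, 0, 0], [0, 0, 0, 0, 0], [0, 0, 0, 0, 0], [0, 0, 0, 0, 0], [0, 0, 0, 0, 0], [0, 0, 0, 0, 0], [0, 0, 0, 0, 0]],
])

```text
time_s: 21.1
position: [0.5177, 0.0072, 0.047]
orientation: [-0.173, 0.985, 0.0, 0.0]
wrist_force: [-13.8, -0.9, 35.7]
finger_gap: 0.0
```

```bash
python3 - <<'E'
from h import *
s=env.observe();print(s['position'],s['wrist_force'])
w=grab('wrist');ht(w,-50,50,14,'key');ht(grab('scene'),-50,50,14,'key')
E
```

```text
[0.51769592 0.00720557 0.04700987] [-13.82626691  -0.91316955  35.73857033]
key 1147 [ 73.5  74.4  82.8 100.3 111.2]
key 33 [68.2 72.2 73.8 74.6 75.9]
```

The key is right down at 74 mm, but 36 N is more than needed, so I'll ease off slightly and check again.

carry_out([
  [[0, 0, 0, -0.4, 0], [0, 0, 0, -0.4, 0], [0, 0, 0, 0, 0], [0, 0, 0, 0, 0], [0, 0, 0, 0, 0], [0, 0, 0, 0, 0], [0, 0, 0, 0, 0], [0, 0, 0, 0, 0], [0, 0, 0, 0, 0], [0, 0, 0, 0, 0]],
])

```text
time_s: 22.45
position: [0.5176, 0.0072, 0.0472]
orientation: [-0.173, 0.985, 0.0, 0.0]
wrist_force: [-8.3, -0.3, 22.3]
finger_gap: 0.001
```

```bash
python3 - <<'E'
from h import *
s=env.observe();print(s['position'],s['wrist_force'])
w=grab('wrist');t=grab('scene')
ht(w,-50,50,14,'key');ht(t,-50,50,14,'key');ht(t,50,-50,15,'plunger');ht(w,-50,-50,8,'pin');rk(t)
f=env.observe()['wrist_force'][2];print(f)
if 8<f<45: print(env.finish_job())
E
```

```text
[0.51759977 0.00721464 0.04721445] [-8.33132408 -0.27829258 22.25744655]
key 1139 [ 73.6  74.5  82.2 100.3 111.5]
key 29 [68.7 71.8 73.7 74.1 75.3]
plunger 140 [70.  71.2 72.2 73.1 74.2]
pin 445 [ 99.5 100.2 100.6 101.  101.5]
-30 17 [72.8 92.7 94.7]
-24 33 [70.8 91.9 94.4]
-18 24 [89.  91.7 92.9]
-12 24 [87.8 90.  91.6]
-6 26 [86.9 88.2 89.7]
0 22 [85.4 87.1 88.2]
6 24 [83.1 85.7 88. ]
12 24 [83.  83.8 86.4]
18 27 [80.8 82.9 85.2]
24 28 [75.6 81.3 82.9]
30 41 [69.9 74.2 80.9]
22.39988473904886
the job is handed in; nothing more can be done
None
```

I pressed the rocker over, pushed the plunger in, and pressed the square key. The job was handed in after about 22.5 s with the closed fingers still holding the key down; no verdict is reported.

| Control | Last check | Expected |
|---|---|---|
| Rocker | Slope about 0.22 rad the other way, so fully over | 0.44 rad total travel |
| Plunger | Top at 72 mm | 72 mm when fully in |
| Key | Top at 74 mm, held with about 22 N | 74 mm when right down |
| Slim pin | Top at 100.6 mm, so not pressed | 100 mm when out |

- **Tool position disagreed:** the closed finger tips stood about 27 mm above the reported TCP. The first presses on the rocker therefore touched nothing. I went down using contact force and depth readings instead.
- **Key force:** it briefly reached 36 N against the stop, so I eased off before handing in.
- **Tin, mallet and hoof tester:** the arm never came near them, but I did not measure their positions again at the end.

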